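# Tighten the deck nut to the first click

### The arm

A 6-joint arm with a two-finger parallel gripper is mounted at the origin on the work surface. World frame = base frame: x ahead of the robot, y to its left, z up, the work surface at z = 0. Lengths are in m, angles in rad, forces in N, time in s.
With the tool pointing down it reaches from about 0.3 to 0.85 m from the base axis. Payload 4.2 kg.
Tool frame: the origin (TCP) lies at the very end of the fingers, on their centre line; the grasp point (between the pads) lies 19 mm behind it; x points along the fingers, z is the direction in which the jaws open and shut, and the axes are right-handed (so a half turn about x gives the same grasp; the last joint's range is limited). The gripper opens to 91 mm and grips with 3 to 60 N. Pads are 32 mm wide; open, the fingers measure 118 mm over their backs; the gripper's body (76 mm by 178 mm) begins 60 mm behind the grasp point.
Start: joints at [-1.171, 0.32, 1.565, -0, 1.257, -0.02], TCP at [0.234, -0.525, 0.214] pointing down, gripper open.
Joint ranges: [-3.11, 3.11], [-0.84, 2.01], [0.21, 2.61], [-1.34, 4.49], [0.05, 2.63], [-2.56, 2.56]. Speed limits (rad/s): [2.57, 2.57, 3.14, 3.14, 3.14, 3.14].

### API

Orientations are given as a 3x3 rotation matrix whose columns are the frame's x, y, z axes.
In Python, from workcell import bot, optics gives the robot as it stands. The module is installed in compiled form; this text tells all that it offers.
- The arm moves only by the shell command python3 -m pendant 'ROWS'. ROWS is text: rows parted by semicolons, each of 5 numbers parted by spaces: the shift along the tool's x, y, z in m, then the turn about the tool's x in degrees, then the finger opening in m, from 0 to 0.0912. A call has 1 to 8 rows; each row is the pose to reach, as a shift and turn from the pose commanded when the call began, along the tool's axes at that moment; what a row does not reach only later rows make up. A row lasts 1/12 s, in which the tool goes at most 41.7 mm and 7.16 degrees, less where a joint would pass 70% of its speed; a pose out of reach is approached as far as the arm can. A call with a gripper value outside its range is refused whole. The fingers move at their own pace and stop on an object; the grip force is fixed at half the most. Time passes only in rows, so rows that repeat a pose let the fingers close. It gives the time, the measured TCP pose, the force and the opening at its end, in the units of the state.
- bot.get_obs(): the state, without advancing time (a new reading comes with each control period).
- optics.camera(name): name is "scene" or "top" or "wrist"; returns (picture, depth): 400x640x3 uint8, red, green, blue; 400x640 float32, m along the optical axis (not along the pixel's ray), 0 where there is no reading.
- optics.calibration(name): a dict with "fx", "fy", "cx", "cy" (pixels), "R" (3x3) and "t" (3): a world point X has camera coordinates R X + t. Camera axes: x right, y down, z forward; pixel columns grow to the right and rows downward; lengths in m; the calibration is good to about 2 mm. A picture is of the moment at which its call begins: read the wrist's pose just before it. calibration takes no time and is no camera call; for the wrist camera it gives the pose at the moment of the call.
- bot.sign_off(): hands the job in, once; it reports no verdict.
Trained networks look in the newest picture that a camera, given by its name, has taken for a name from the list of things; names that differ only in an ending like _2 or _b are one class to them, and where a whole thing is asked for, a point or a joint stands for the part that bears it (a point fixed in the world has none). Each returns a list of dicts, best first, with "score" (0 to 1); they miss things now and then, are a little off and sometimes report something else, mostly with a low value. They report only what shows in the picture. A call takes as long as a camera call.
- optics.search_frame(name, camera): "extent" ([centre column, centre row, width, height] in pixels, round what is visible of it).
The state is a dict: "time_s": time; "joint_pos": joint angles; "joint_vel": joint speeds; "effort": joint torques, N m; "ee_pos": TCP position; "orientation": TCP orientation; "ft_force": force on the tool from outside, world axes, zero at the start; "torque": the same for the moment, N m; "finger_gap": finger opening in m.
Only numpy, scipy, OpenCV 4.12 (cv2) and the standard library are available. Lean on these libraries where they do the work, as an engineer would, in place of code of your own. Each camera call takes 0.05 s, during which the arm holds its last target. There are 200 camera calls.

### The job

One of the two round robots has the click torque wrench fitted on its deck nut, the wrench with the thick round grip. Swing that wrench clockwise (seen from above) until the nut is fully down and the wrench clicks once, stop at that first click before a second one, and leave the wrench there.

Things in the scene. Friction and masses are not known exactly. Their poses are not given: they have to be found in the camera images.
- wrench_grip (a point): Mid-grip of the click wrench, on its level centre line, 122 mm above the table, 150 mm from the nut's axis; x axis outward along the grip, z up. Black round grip, 24 mm thick, 102 to 207 mm from the axis; inward a 13 mm steel shaft, over the nut a dark round housing 46 mm across, top 147 mm up. Below: table, 12 mm plywood, and the robot's top deck, 80 mm high, out to 78 mm from the axis.
- deck_nut (a point): Point on the vertical axis of the deck nut, 122 mm above the table, level with the wrench's centre line. The wrench turns about it. Its robot, a black two-deck disc, is held fast on a 220 mm square plywood board. The other, similar robot carries a flat steel open-ended spanner without grip or housing: fixed, not part of the job.
- nut (a joint): How far the nut is screwed down, rad; grows as the wrench turns clockwise seen from above. Starts at 0.3 to 0.7; at 1.0 it is seated and turns no further. Running it down takes about 2.5 N at mid-grip; it stays where it is left.
- clutch (a joint): Slip of the wrench past the nut, rad, clockwise. About 0 at first: the nut goes along. With the nut seated it resists up to about 5 N at mid-grip, and at about 0.2 it gives (first click): the push drops to almost nothing and the wrench jumps 20 to 30 mm (at mid-grip) ahead by itself into a notch at 0.36 and stays there. Pushed on, it clicks again at 0.56.

How it is judged:
By the outcome, as a careful person would: the job done as asked, in the order asked, and still so for the second after the job is handed in, with the robot touching nothing.
It also fails if it takes over 35 s, if anything falls off the work surface, if the arm or the gripper's body presses on something with over 40 N, if the wrist force passes 120 N, or if a joint passes its speed limit or range.

## Working session

There is one attempt and no reset: what is moved stays moved. The work goes in short steps, Python scripts to look and compute and a shell command to move; the robot and the scene stay as the last step left them, time stands still between calls to the robot, and variables do not carry over. Pictures are saved under pics/ and viewed, about 8 in all and at most 12, crops included, and the job is handed in when it is done.

```bash
mkdir -p pics
cat > h.py <<'E'
import numpy as np, cv2
from workcell import bot, optics
def pts(c,d):
    k=optics.calibration(c); v,u=np.mgrid[0:400,0:640]
    P=np.stack([(u-k['cx'])/k['fx']*d,(v-k['cy'])/k['fy']*d,d],-1)
    W=(P-np.array(k['t']))@np.array(k['R']); W[d<=0]=np.nan; return W
E
python3 - <<'E'
from h import *
for c in ['top','scene']:
    im,d=optics.camera(c); cv2.imwrite(f'pics/{c}1.png',im[:,:,::-1]); np.save(f'{c}1.npy',pts(c,d))
    for n in ['wrench_grip','deck_nut','nut','clutch']:
        print(c,n,[(round(r['score'],2),np.round(r['extent']).tolist()) for r in optics.search_frame(n,c)[:3]])
o=bot.get_obs();print(o['time_s'],o['ee_pos'],o['orientation'])
E
```

```text
top wrench_grip [(0.67, [386.0, 223.0, 55.0, 117.0])]
top deck_nut [(0.84, [366.0, 210.0, 111.0, 141.0]), (0.59, [385.0, 223.0, 53.0, 117.0])]
top nut [(0.58, [384.0, 224.0, 51.0, 119.0])]
top clutch [(0.8, [385.0, 223.0, 56.0, 117.0])]
scene wrench_grip [(0.85, [278.0, 199.0, 36.0, 74.0])]
scene deck_nut [(0.75, [272.0, 240.0, 141.0, 161.0])]
scene nut [(0.97, [275.0, 200.0, 33.0, 78.0])]
scene clutch [(0.56, [275.0, 199.0, 38.0, 73.0])]
0.5 [ 0.23432336 -0.52507208  0.21394374] [[-2.61246265e-05  9.13186833e-01  4.07541173e-01]
 [-2.17276060e-05  4.07541173e-01 -9.13186833e-01]
 [-9.99999999e-01 -3.27115590e-05  9.19450277e-06]]
```

View pics/top1.png

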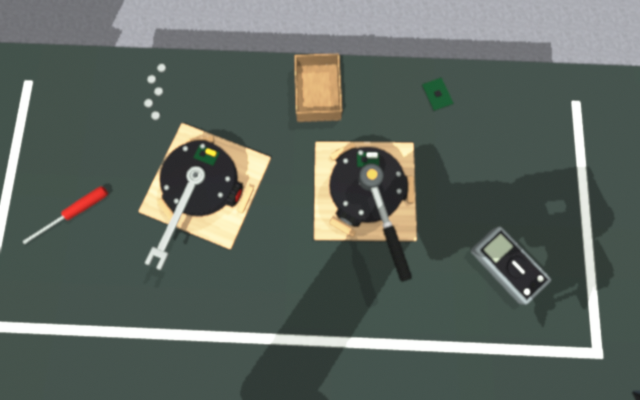

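The top view shows the click wrench on the right robot: housing at about (372,175), black grip from (388,228) to (406,278). The flat spanner is on the left robot.

Run:
```python
from h import *
k=optics.calibration('top');R=np.array(k['R']);t=np.array(k['t'])
def ray(u,v,z):
    d=R.T@np.array([(u-k['cx'])/k['fx'],(v-k['cy'])/k['fy'],1]);c=-R.T@t
    return c+d*(z-c[2])/d[2]
print('housing',ray(372,175,.147),'grip in',ray(388,228,.13),'out',ray(406,278,.13))
for c in ['top','scene']:
    W=np.load(f'{c}1.npy'); 
    a=ray(372,175,.147)
    z=W[...,2]; r=np.hypot(W[...,0]-a[0],W[...,1]-a[1])
    m=(z>.138)&(z<.155)&(r<.05); print(c,'house',m.sum(),np.nanmedian(W[m],0), W[m].min(0),W[m].max(0))
    m=(z>.11)&(z<.14)&(r>.10)&(r<.23); P=W[m]; print('grip',m.sum(),P.mean(0),P.min(0),P.max(0))
    x,y=P[:,0],P[:,1]; l=cv2.fitLine(P[:,:2].astype(np.float32),cv2.DIST_HUBER,0,.01,.01).ravel();print(l, np.degrees(np.arctan2(l[1],l[0])))
print(ray(320,200,0),ray(320,100,0),ray(420,200,0))
```

```text
housing [ 0.61983491 -0.15527628  0.147     ] grip in [ 0.52239168 -0.18910163  0.13      ] out [ 0.43106784 -0.22308707  0.13      ]
top house 425 [ 0.62091111 -0.15344212  0.14416006] [ 0.60021588 -0.17517594  0.1382031 ] [ 0.64503522 -0.1312543   0.15000339]
grip 714 [ 0.47619137 -0.20575412  0.13157592] [ 0.42711935 -0.23373665  0.11953167] [ 0.52860929 -0.18012967  0.13778774]
[ 0.9396256   0.34220415  0.47619137 -0.20575412] 20.011217
scene house 289 [ 0.62794619 -0.15087354  0.14344149] [ 0.60420932 -0.17589303  0.13810671] [ 0.64783092 -0.13212043  0.14849886]
grip 288 [ 0.48051458 -0.20319196  0.13039207] [ 0.42895205 -0.22995481  0.11619553] [ 0.52916354 -0.18045034  0.13556987]
[ 0.94433933  0.3289729   0.48211086 -0.20119293] 19.206446
[ 0.59689146 -0.05790858  0.        ] [ 0.83403531 -0.04802695  0.        ] [ 0.60621759 -0.2790163   0.        ]
```

View pics/scene1.png

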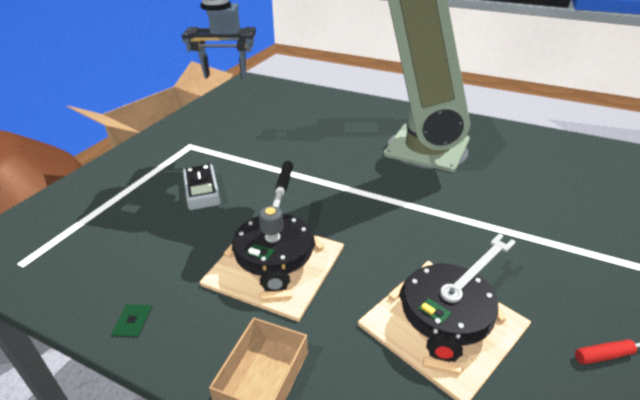

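The scene view agrees: the click wrench is on the robot at about (272,240), with its grip at (285,180) pointing toward the arm. The nut axis is at about (0.622, -0.154) and the grip points at about 200°. I'll push with closed fingers from the counter-clockwise (-y) side.

```bash
python3 -m pendant '0 0.04 -0.01 0 0;0 0.08 -0.03 2 0;0 0.12 -0.04 4 0;0 0.16 -0.06 4 0;0 0.19 -0.075 4 0;0 0.22 -0.09 4 0;0 0.24 -0.095 4 0;0 0.24 -0.095 4 0'
cat > g.py <<'E'
from h import *
import sys
A=np.array([.622,-.154])
def rep(phi=None,off=.05,r=.15,z=.1):
    o=bot.get_obs();p=o['ee_pos'];R=o['orientation']
    d=p[:2]-A; print('t',round(o['time_s'],2),'tcp',np.round(p,4),'rad',round(np.hypot(*d),4),'tool y ang',round(np.degrees(np.arctan2(R[1,1],R[0,1])),2),'F',np.round(o['ft_force'],1),'gap',round(o['finger_gap'],3))
    if phi is not None:
        a=np.radians(phi); e=np.array([np.cos(a),np.sin(a)]); n=np.array([-e[1],e[0]])
        T=np.append(A+r*e+off*n,z); print('target',T,'tool shift',np.round(R.T@(T-p),4))
E
python3 -c "
from g import *
rep(200)"
```

```text
time_s: 1.17
ee_pos: [0.4175, -0.3378, 0.2142]
orientation: [[0.002, 0.938, 0.347], [0.001, 0.347, -0.938], [-1.0, 0.002, 0.0]]
ft_force: [0.1, -0.3, 0.8]
finger_gap: 0.0408
t 1.17 tcp [ 0.4175 -0.3378  0.2142] rad 0.275 tool y ang 20.31 F [ 0.1 -0.3  0.8] gap 0.041
target [ 0.49814711 -0.25228765  0.1       ] tool shift [ 0.1144  0.1051 -0.0522]
```

```bash
python3 -m pendant '0 0.035 -0.018 0 0;0 0.07 -0.036 0 0;0 0.105 -0.05 0 0;0.03 0.105 -0.05 0 0;0.06 0.105 -0.05 0 0;0.09 0.105 -0.05 0 0;0.114 0.105 -0.05 0 0;0.114 0.105 -0.05 0 0'
python3 -c "
from g import *
rep(200)
im,d=optics.camera('scene'); cv2.imwrite('pics/s2.png',cv2.resize(im[100:300,160:420,::-1],(780,600)))"
```

```text
time_s: 1.83
ee_pos: [0.4926, -0.2565, 0.0952]
orientation: [[-0.01, 0.939, 0.343], [0.005, 0.343, -0.939], [-1.0, -0.007, -0.008]]
ft_force: [-1.3, -0.5, -0.3]
finger_gap: 0.0004
t 1.83 tcp [ 0.4926 -0.2565  0.0952] rad 0.1651 tool y ang 20.04 F [-1.3 -0.5 -0.3] gap 0.0
target [ 0.49814711 -0.25228765  0.1       ] tool shift [-0.0048  0.0066 -0.0021]
```

View pics/s2.png

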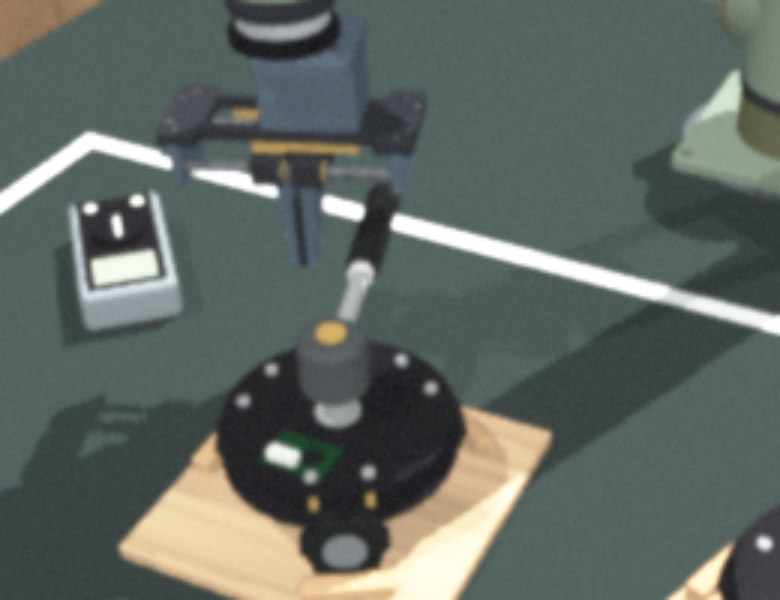

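Closed fingertips (about 300,260 in the crop) stand beside the grip on the counter-clockwise side, clear of everything. Next I approach to contact.

```bash
python3 -m pendant '0 0 -0.006 0 0;0 0 -0.012 0 0;0 0 -0.017 0 0;0 0 -0.021 0 0;0 0 -0.024 0 0;0 0 -0.024 0 0'; python3 -c "
from g import *
rep(200,.0255)"
python3 -m pendant '0 -0.0003 -0.0027 1 0;0 -0.0007 -0.0054 2 0;0 -0.001 -0.008 3 0;0 -0.0013 -0.0107 4 0;0 -0.0015 -0.0134 5 0;0 -0.0017 -0.016 6 0;0 -0.0018 -0.019 7 0;0 -0.002 -0.0215 8 0'; python3 -c "
from g import *
rep(192,.0255)"
```

```text
time_s: 2.38
ee_pos: [0.488, -0.2344, 0.1007]
orientation: [[0.001, 0.939, 0.344], [-0.0, 0.344, -0.939], [-1.0, 0.001, 0.001]]
ft_force: [-0.1, -0.6, 0.1]
finger_gap: 0.0006
t 2.38 tcp [ 0.488  -0.2344  0.1007] rad 0.1562 tool y ang 20.09 F [-0.1 -0.6  0.1] gap 0.001
target [ 0.48976762 -0.22926518  0.1       ] tool shift [ 0.0007  0.0034 -0.0042]
time_s: 3.05
ee_pos: [0.4786, -0.2154, 0.1]
orientation: [[-0.0, 0.978, 0.207], [-0.0, 0.207, -0.978], [-1.0, -0.0, 0.0]]
ft_force: [0.3, -2.5, -0.0]
finger_gap: 0.0005
t 3.05 tcp [ 0.4786 -0.2154  0.1   ] rad 0.156 tool y ang 11.96 F [ 0.3 -2.5 -0. ] gap 0.0
target [ 0.48057961 -0.21012952  0.1       ] tool shift [-0.0001  0.0031 -0.0047]
```

Contact at 2.5 N, as expected for running the nut down. I continue along the arc.

```bash
python3 -m pendant '0 -0.0003 -0.0027 1 0;0 -0.0007 -0.0054 2 0;0 -0.001 -0.008 3 0;0 -0.0013 -0.0107 4 0;0 -0.0015 -0.0134 5 0;0 -0.0017 -0.016 6 0;0 -0.0018 -0.019 7 0;0 -0.002 -0.0215 8 0'; python3 -c "
from g import *
rep(184,.03)"
```

```text
time_s: 3.72
ee_pos: [0.4722, -0.1945, 0.0999]
orientation: [[-0.0, 0.998, 0.069], [0.0, 0.069, -0.998], [-1.0, -0.0, -0.0]]
ft_force: [-0.8, -2.4, 0.7]
finger_gap: 0.0003
t 3.72 tcp [ 0.4722 -0.1945  0.0999] rad 0.1552 tool y ang 3.96 F [-0.8 -2.4  0.7] gap 0.0
target [ 0.47445809 -0.19439039  0.1       ] tool shift [-0.0001  0.0022  0.    ]
```

```bash
python3 -m pendant '0 -0.0003 -0.0027 1 0;0 -0.0007 -0.0054 2 0;0 -0.001 -0.008 3 0;0 -0.0013 -0.0107 4 0;0 -0.0013 -0.0107 4 0'; python3 -m pendant '0 -0.0003 -0.0027 1 0;0 -0.0007 -0.0054 2 0;0 -0.001 -0.008 3 0;0 -0.0013 -0.0107 4 0;0 -0.0013 -0.0107 4 0'; python3 -c "
from g import *
rep(176,.03)"
```

```text
time_s: 4.13
ee_pos: [0.4702, -0.1836, 0.0999]
orientation: [[-0.0, 1.0, 0.0], [0.0, 0.0, -1.0], [-1.0, -0.0, -0.0]]
ft_force: [0.9, -1.5, 0.0]
finger_gap: 0.0004
time_s: 4.55
ee_pos: [0.4689, -0.173, 0.0999]
orientation: [[0.0, 0.998, -0.07], [0.0, -0.07, -0.998], [-1.0, -0.0, -0.0]]
ft_force: [-1.1, -1.1, -0.1]
finger_gap: 0.0006
t 4.55 tcp [ 0.4689 -0.173   0.0999] rad 0.1542 tool y ang -4.0 F [-1.1 -1.1 -0.1] gap 0.001
target [ 0.4702727  -0.17346345  0.1       ] tool shift [-0.0001  0.0014  0.0003]
```

```bash
python3 -m pendant '0 -0.0003 -0.0027 1 0;0 -0.0007 -0.0054 2 0;0 -0.001 -0.008 3 0;0 -0.0013 -0.0107 4 0'; python3 -c "
from g import *
im,d=optics.camera('top'); W=pts('top',d)
z=W[...,2]; r=np.hypot(W[...,0]-.622,W[...,1]+.154)
m=(z>.11)&(z<.14)&(r>.10)&(r<.21)&(W[...,0]<.6); print(m.sum(),np.median(W[m],0))
cv2.imwrite('pics/t3.png',cv2.resize(im[100:300,260:520,::-1],(780,600)))"
```

```text
time_s: 4.88
ee_pos: [0.4682, -0.1625, 0.0999]
orientation: [[-0.0, 0.99, -0.14], [0.0, -0.14, -0.99], [-1.0, -0.0, 0.0]]
ft_force: [-1.6, -1.9, 0.7]
finger_gap: 0.0001
70 [ 0.42553856 -0.14007141  0.1323159 ]
```

View pics/t3.png

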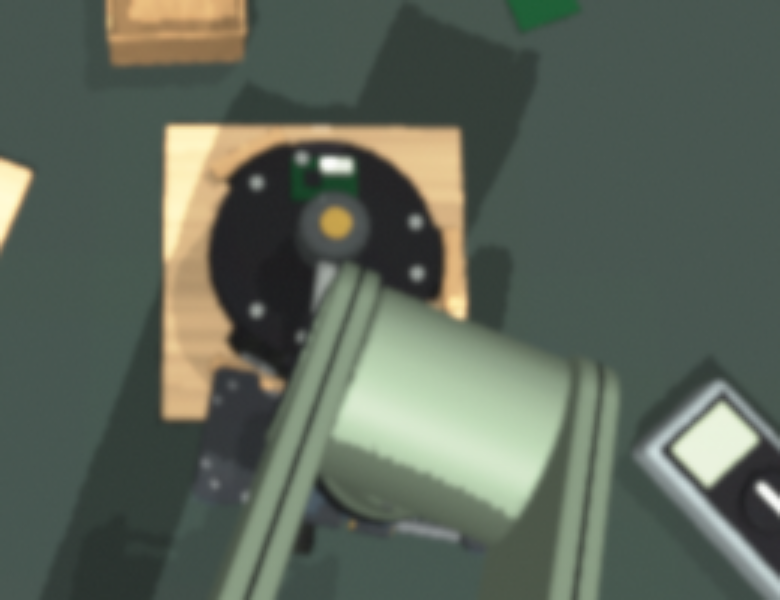

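The arm hides the grip, but the shaft at (322,285) has turned with the finger: the wrench is at about 175° now, so it is following. Continuing.

```bash
python3 -m pendant '0 -0.0003 -0.0027 1 0;0 -0.0007 -0.0054 2 0;0 -0.001 -0.008 3 0;0 -0.0013 -0.0107 4 0'
```

```text
time_s: 5.27
ee_pos: [0.4684, -0.1517, 0.0999]
orientation: [[-0.0, 0.978, -0.209], [0.0, -0.209, -0.978], [-1.0, -0.001, 0.0]]
ft_force: [-1.8, -2.0, 1.2]
finger_gap: 0.0005
```

```bash
python3 -m pendant '0 -0.0003 -0.0027 1 0;0 -0.0007 -0.0054 2 0;0 -0.001 -0.008 3 0;0 -0.0013 -0.0107 4 0'
```

```text
time_s: 5.6
ee_pos: [0.4695, -0.141, 0.0999]
orientation: [[-0.0, 0.961, -0.276], [0.0, -0.276, -0.961], [-1.0, -0.0, 0.0]]
ft_force: [-2.5, -2.2, 0.1]
finger_gap: 0.0006
```

```bash
python3 -m pendant '0 -0.0003 -0.0027 1 0;0 -0.0007 -0.0054 2 0;0 -0.001 -0.008 3 0;0 -0.0013 -0.0107 4 0'
```

```text
time_s: 5.93
ee_pos: [0.4708, -0.1306, 0.0998]
orientation: [[-0.001, 0.94, -0.343], [-0.0, -0.343, -0.94], [-1.0, -0.001, 0.001]]
ft_force: [-4.3, -3.6, -0.2]
finger_gap: 0.0005
```

```bash
python3 -m pendant '0 -0.0003 -0.0027 1 0;0 -0.0007 -0.0054 2 0;0 -0.001 -0.008 3 0;0 -0.0013 -0.0107 4 0'
```

```text
time_s: 6.27
ee_pos: [0.4735, -0.1198, 0.0999]
orientation: [[-0.0, 0.913, -0.408], [0.0, -0.408, -0.913], [-1.0, -0.001, -0.0]]
ft_force: [-2.7, -1.5, -0.4]
finger_gap: 0.0003
```

```bash
cat > w.py <<'E'
from g import *
import sys
def ang(c,save=None):
    im,d=optics.camera(c); W=pts(c,d); x=W[...,0]-A[0];y=W[...,1]-A[1];z=W[...,2];r=np.hypot(x,y);a=np.degrees(np.arctan2(y,x))%360
    m=(z>.112)&(z<.140)&(r>.03)&(r<.205)&(a>110)&(a<205)
    for lo,hi in((.03,.1),(.1,.15),(.15,.205)):
        q=m&(r>lo)&(r<hi)
        if q.sum(): print(c,lo,q.sum(),'ang pct',np.round(np.percentile(a[q],[5,25,50,75,95]),1))
    if save: cv2.imwrite(save,cv2.resize(im[80:280,160:420,::-1] if c=='scene' else im[100:300,260:520,::-1],(780,600)))
E
python3 -c "
from w import *
rep(); ang('scene','pics/s4.png'); ang('top'); rep()"
```

```text
t 6.27 tcp [ 0.4735 -0.1198  0.0999] rad 0.1524 tool y ang -24.06 F [-2.7 -1.5 -0.4] gap 0.0
scene 0.03 214 ang pct [149.3 152.9 154.6 156.9 160.6]
scene 0.1 332 ang pct [152.3 153.7 156.1 162.7 170.2]
scene 0.15 170 ang pct [153.9 154.6 155.1 155.9 162.4]
top 0.03 34 ang pct [147.7 152.3 157.1 162.  166.3]
top 0.15 163 ang pct [154.7 155.9 157.6 159.5 161.1]
t 6.37 tcp [ 0.4745 -0.1195  0.1001] rad 0.1515 tool y ang -24.0 F [-0.2 -1.5 -0.3] gap 0.0
```

View pics/s4.png

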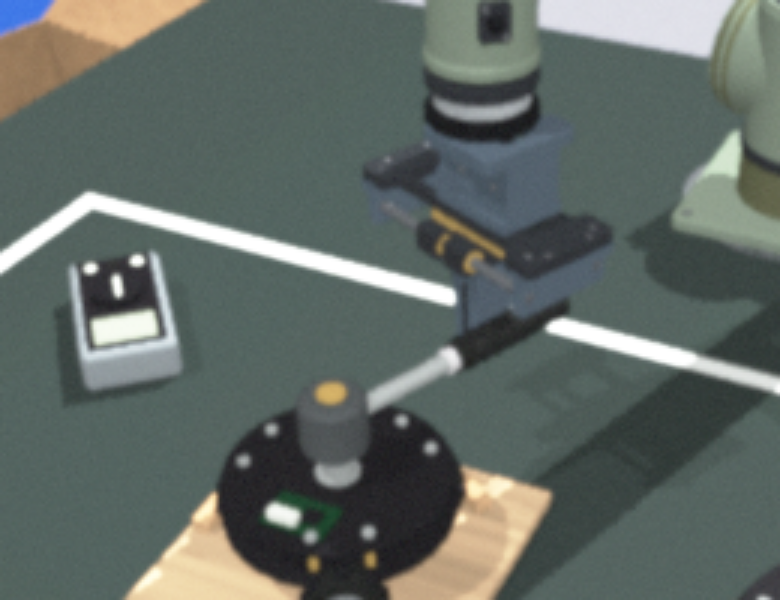

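The finger is still against the grip (wrench at about 155–156°, where contact geometry puts it), so there is no click yet. I continue in small steps.

```bash
python3 -m pendant '0 -0.0003 -0.0027 1 0;0 -0.0007 -0.0054 2 0;0 -0.001 -0.008 3 0'; python3 -c "
from w import *
ang('scene')"
```

```text
time_s: 6.62
ee_pos: [0.477, -0.112, 0.1002]
orientation: [[0.002, 0.89, -0.455], [0.0, -0.455, -0.89], [-1.0, 0.002, -0.001]]
ft_force: [0.2, 0.2, -0.2]
finger_gap: 0.0001
scene 0.03 213 ang pct [145.4 148.9 150.7 153.3 156.2]
scene 0.1 345 ang pct [148.7 149.9 152.2 159.1 167.2]
scene 0.15 180 ang pct [150.3 150.9 151.4 152.2 159.3]
```

```bash
python3 -m pendant '0 -0.0003 -0.0027 1 0;0 -0.0007 -0.0054 2 0;0 -0.001 -0.008 3 0'; python3 -c "
from w import *
ang('scene')"
```

```text
time_s: 6.92
ee_pos: [0.4791, -0.1046, 0.1]
orientation: [[0.001, 0.866, -0.501], [0.0, -0.501, -0.866], [-1.0, 0.001, -0.0]]
ft_force: [-0.3, -0.2, -0.1]
finger_gap: 0.0005
scene 0.03 230 ang pct [136.3 140.1 141.5 143.8 147.4]
scene 0.1 396 ang pct [139.9 141.3 143.9 156.9 163.4]
scene 0.15 296 ang pct [141.5 142.3 143.3 145.5 156.3]
```

Force fell to zero and the wrench went from about 151° to 142° while the finger moved only 3°. That is the first click, so I back off and lift.

```bash
python3 -m pendant '0 0 0.01 0 0;0 0 0.02 0 0;0 0 0.03 0 0;-0.03 0 0.035 0 0;-0.06 0 0.035 0 0;-0.09 0 0.035 0 0;-0.11 0 0.035 0 0;-0.11 0 0.035 0 0'; python3 -c "
from w import *
ang('scene')"
python3 -m pendant '0 -0.03 0.03 0 0;0 -0.06 0.06 0 0;0 -0.08 0.09 0 0;0 -0.1 0.12 0 0;0 -0.1 0.14 0 0;0 -0.1 0.14 0 0;0 -0.1 0.14 0 0'; python3 -c "
from w import *
ang('scene','pics/s5.png');ang('top');rep()"
```

```text
time_s: 7.63
ee_pos: [0.4632, -0.1372, 0.2145]
orientation: [[0.009, 0.866, -0.5], [-0.003, -0.5, -0.866], [-1.0, 0.009, -0.002]]
ft_force: [1.1, -0.6, 0.7]
finger_gap: 0.0003
scene 0.03 228 ang pct [136.6 140.4 141.8 144.  147.2]
scene 0.1 269 ang pct [139.6 140.9 141.9 144.4 147.4]
scene 0.15 268 ang pct [141.6 142.3 143.  144.6 146.9]
time_s: 8.27
ee_pos: [0.3036, -0.2068, 0.209]
orientation: [[-0.001, 0.865, -0.502], [0.001, -0.502, -0.865], [-1.0, -0.002, -0.0]]
ft_force: [1.1, -0.9, -0.0]
finger_gap: 0.0002
scene 0.03 226 ang pct [136.2 140.1 141.8 143.7 147.7]
scene 0.1 272 ang pct [139.7 140.9 142.  144.1 147.5]
scene 0.15 266 ang pct [141.4 142.2 143.1 144.5 146.9]
top 0.03 248 ang pct [139.9 143.  146.  148.9 152. ]
top 0.1 328 ang pct [141.  143.4 146.1 148.7 150.9]
top 0.15 380 ang pct [142.4 144.1 146.1 147.9 149.4]
t 8.37 tcp [ 0.3047 -0.2063  0.2092] rad 0.3216 tool y ang -29.97 F [-0.   0.1  0.2] gap 0.0
```

View pics/s5.png

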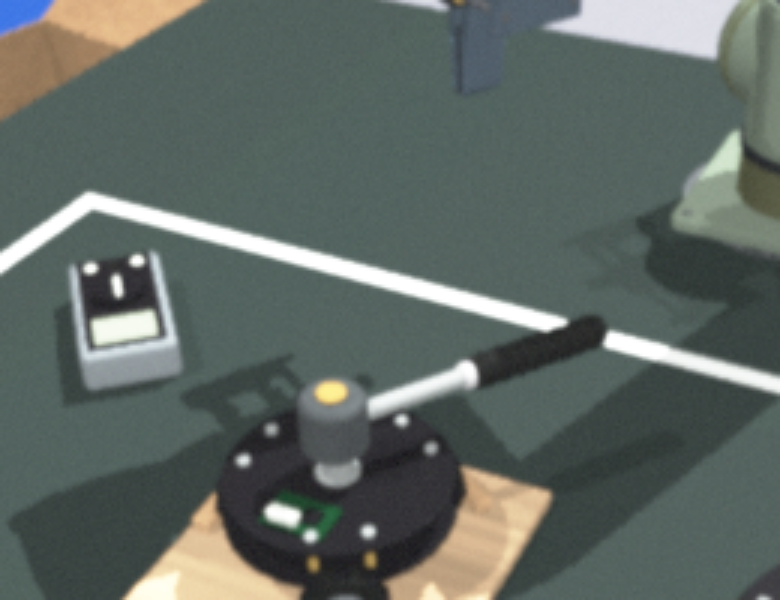

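The wrench rests free and still, with the grip from (475,370) to (600,330) in the crop and the gripper well away from it. The total swing is about 54° (0.94 rad), and the jump was about 9° (0.16 rad), as one click should give.

```bash
python3 -c "
from workcell import bot
print(bot.sign_off())"
```

```text
the job is handed in; nothing more can be done
None
```

The nut is down and the wrench has clicked once. I swung it clockwise by pushing its grip with the closed fingers, stopped at the first click and handed the job in at about 8.4 s of the 35 s.

- **Running down:** the push was mostly 1–3 N. It rose to about 4.9 N once the nut seated.
- **Click:** the push fell to about zero. The wrench then jumped about 9° (0.16 rad, roughly 24 mm at mid-grip) while the finger moved only 3°.
- **After backing off:** the wrench angle stayed the same over two further checks. The gripper was clear, with about zero force on it.
- **Total swing:** about 54° (0.94 rad). With 0.36 of clutch slip, that puts the nut's start near 0.42, inside the 0.3–0.7 given, so there was no second click.

**Disagreements:** the scene camera read the wrench angle about 4° lower than the top camera (142° against 146°), probably because it sees one side of the grip. One reading just before the click was only about 2.5 N, so I stopped and confirmed in a picture that the finger was still against the grip before going on.

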